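# Set up the round-topped routing template

### The job

Slide the routing template with the round top straight up out of the slotted rack and put it into the slot of the single stand so that it is fully down, standing on its lower edge with the round end up; then let go. Leave the other template, with the pointed top, in its slot.

Things in the scene. Friction and masses are not known exactly. Their poses are not given: they have to be found in the camera images.
- round_template: Plywood panel 8 mm thick, 90 mm wide, 100 mm high, about 60 g, top a half circle of radius 45 mm over straight sides 55 mm high. Stands in either slot of the rack: slot floor 12 mm, top edges 42 mm, panel top 112 mm above the bench. Slots 44 mm apart, 36 mm free between the panels. Origin: middle of the lower edge; z up, x the face normal, y along the width.
- pointed_template: Plywood panel 8 mm thick, 90 mm wide, 100 mm high with a pointed (gable) top, apex in the middle; to be left alone. It stands in the other slot of the wooden rack (slots 11 mm wide, 30 mm deep). Origin: middle of the lower edge; z up, x the face normal, y along the width.
- rack: Wooden rack fixed to the bench, 87 x 116 x 42 mm, slots along its y at x = -22 and +22 mm; origin centre of the underside, z up. Caution: the fixed post of the bench lamp, 0.16 m ahead and 0.28 m left of the robot's base, over 0.7 m high, stops a broad-shouldered arm from turning left; it stays turned right, keeps low and leans its tool to the right, up to 45 degrees.
- stand: Wooden stand fixed to the bench, board 64 x 144 x 12 mm with one slot along its y, open upward, 110 mm long between end blocks, 14 mm wide; floor 12 mm above the bench, straight sides to 38 mm, then lips flaring to a mouth 34 mm wide at 55 mm. Origin: centre of the underside; z up, x across the slot. A template put in stands with its lower edge 12 mm above the origin.
Mind the look-alikes: they are no part of the job. What is shaped like the stand but pink is not meant.

How it is judged:
By the outcome, as a careful person would: the job done as asked, in the order asked, and still so for the second after the job is handed in, with the robot touching nothing.
It also fails if it takes over 38 s, if anything falls off the work surface, if the arm or the gripper's body presses on something with over 40 N, if the wrist force passes 120 N, or if a joint passes its speed limit or range.

### The arm

A 7-joint arm with a two-finger parallel gripper is mounted at the origin on the work surface; the furniture and walls round the work are solid. World frame = base frame: x ahead of the robot, y to its left, z up, the work surface at z = 0. Lengths are in m, angles in rad, forces in N, time in s.
With the tool pointing down it reaches from about 0.4 to 0.875 m from the base axis. Payload 19.3 kg.
Tool frame: the origin (TCP) lies at the very end of the fingers, on their centre line; the grasp point (between the pads) lies 19 mm behind it; z points along the fingers, y is the line along which they close (so a half turn about z gives the same grasp; the last joint's range is limited). The gripper opens to 85 mm and grips with 20 to 120 N. Pads are 22 mm wide; open, the fingers measure 114 mm over their backs; the gripper's body (76 mm by 85 mm) begins 54 mm behind the grasp point. The pads swing forward as they close: fully open they stand 13 mm farther back than shut.
Start: joints at [1.207, 0.521, -0.036, 1.599, 0.021, 1.021, -0.113], TCP at [0.181, -0.598, 0.231] pointing down, gripper open.
Joint ranges: [-2.91, 2.91], [-0.3, 2.13], [-1.5, 1.42], [0.17, 2.43], [-1.26, 4.41], [0.16, 1.93], [-2.52, 2.52]. Speed limits (rad/s): [1.89, 1.89, 2.39, 2.39, 3.01, 3.01, 3.01].

### API

Orientations are given as [roll, pitch, yaw] about the fixed x, y, z axes, in that order (R = Rz(yaw) Ry(pitch) Rx(roll)).
In Python, from workcell import bot gives the robot as it stands.
- The arm moves only by the shell command python3 -m crank 'ROWS' [FORCE]. ROWS is a JSON object of lists of equal length, an entry for each row: "travel": the shift along the world's x, y, z in cm, a list of three; "turn": the turn, a rotation vector about the world's x, y, z in degrees, a list of three; "gripper": the closure, from 0 (fully open) to 1 (shut). A call has exactly 5 rows; each row is the pose to reach, as a shift and turn from the pose commanded when the call began; what a row does not reach only later rows make up. A row lasts 1/10 s, in which the tool goes at most 50 mm and 8.59 degrees, less where a joint would pass 70% of its speed; a pose out of reach is approached as far as the arm can. A call with a gripper value outside its range is refused whole. The fingers move at their own pace and stop on an object; FORCE is the grip in N (left out, the last holds). Time passes only in rows, so rows that repeat a pose let the fingers close, or fill a call up. It gives the time, the measured TCP pose, the force, the opening and the grip force at its end, in the units of the state.
- bot.observe(): the state, without advancing time (a new reading comes with each control period).
- bot.grab_frame(name): name is "side" or "top" or "wrist"; returns a dict with "pixels" (384x512x3 uint8, red, green, blue), "fx", "fy", "cx", "cy" (pixels), "dist" ([k1, k2, p1, p2, k3] as OpenCV has them; the pictures are not rectified), "extrinsics" (4x4, takes a point from world to camera coordinates). Camera axes: x right, y down, z forward; pixel columns grow to the right and rows downward; lengths in m; the calibration is good to about 2 mm. A picture is of the moment at which its call begins. There is no depth.
- bot.job_done(): hands the job in; it is judged then, once.
The state is a dict: "clock": time; "qpos": joint angles; "qd": joint speeds; "joint_efforts": joint torques, N m; "position": TCP position; "tool_rot": TCP orientation; "force": force on the tool from outside, world axes, zero at the start; "moment": the same for the moment, N m; "grip_width": finger opening in m; "finger_force": force on a finger pad.
Only numpy, scipy, OpenCV 4.12 (cv2) and the standard library are available. Lean on these libraries where they do the work, as an engineer would, in place of code of your own. Each camera call takes 0.05 s, during which the arm holds its last target. There are 200 camera calls.

## Working session

There is one attempt and no reset: what is moved stays moved. The work goes in short steps, Python scripts to look and compute and a shell command to move; the robot and the scene stay as the last step left them, time stands still between calls to the robot, and variables do not carry over. Pictures are saved under pics/ and viewed, at most 12 in all, crops included, and the job is handed in when it is done.

```bash
mkdir -p pics; ls; python3 - <<'E'
from workcell import bot
import cv2,numpy as np,pickle
fs={}
for n in ["side","top","wrist"]:
    f=bot.grab_frame(n); fs[n]=f
    cv2.imwrite(f"pics/{n}0.png",f["pixels"][:,:,::-1])
    E=np.array(f["extrinsics"]); print(n,f["fx"],f["cx"],f["cy"],f["dist"],"cam",(-E[:3,:3].T@E[:3,3]).round(3),"fwd",E[2,:3].round(2))
pickle.dump(fs,open("f0.pkl","wb"))
o=bot.observe();print(o)
ims=[cv2.imread(f"pics/{n}0.png") for n in ["side","top"]]
E
```

```text
pics
side 399.4861786333486 251.917643815095 191.3332669417444 [0.0167061 0.        0.        0.        0.       ] cam [0.456 0.295 0.715] fwd [-0.08 -0.6  -0.79]
top 487.26670173582016 256.65003277352236 192.2928100665516 [-0.11313038  0.          0.          0.          0.        ] cam [ 0.329 -0.252  0.875] fwd [ 0.1   0.02 -0.99]
wrist 279.7852043161344 256.29788749456276 190.16153840191444 [0.01284785 0.         0.         0.         0.        ] cam [ 0.247 -0.579  0.373] fwd [-0.26 -0.08 -0.96]
{'clock': 0.15, 'qpos': array([ 1.20676941,  0.52184223, -0.03637584,  1.59987884,  0.02117093,
        1.02111166, -0.11280987]), 'qd': array([-0.00114776, -0.00352966, -0.00114815,  0.00015145,  0.00193875,
       -0.00021238, -0.00073935]), 'joint_efforts': array([ 2.50156831e-03, -9.27383709e+01,  1.98079862e+00, -3.70059371e+01,
        1.79912068e-02,  6.34619602e-03, -1.74798779e-04]), 'position': array([ 0.18094105, -0.59796282,  0.23087849]), 'tool_rot': array([-3.14073500e+00,  9.46292280e-06,  2.93831549e-01]), 'force': array([-0.28266214,  0.12485895, -0.14997789]), 'moment': array([ 0.0073879 ,  0.00358562, -0.03302375]), 'finger_force': 0.0, 'grip_width': 0.0854835047679767}
```

View pics/top0.png

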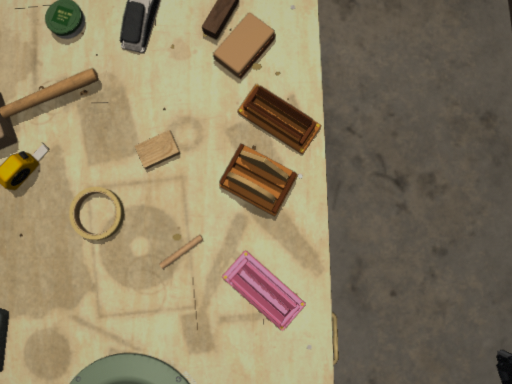

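View pics/side0.png

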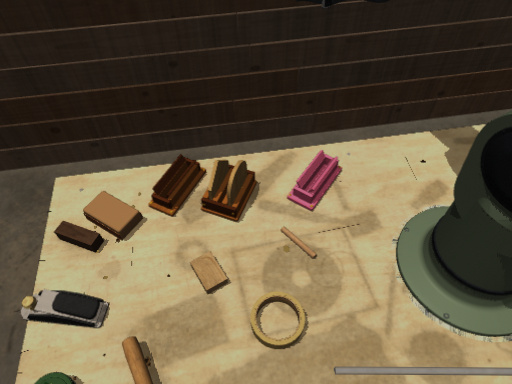

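The top view shows the rack at about (258,180), the wooden stand at (280,118), and the pink look-alike at (264,290). The side view shows the same three at (229,190), (178,183) and (316,180). The brown wooden stand is the one meant, since pink is excluded. I'll enlarge to tell which template is round.

```bash
cat > h.py <<'E'
import cv2,numpy as np,pickle
def ray(f,uv):
    K=np.array([[f["fx"],0,f["cx"]],[0,f["fy"],f["cy"]],[0,0,1]]);E=np.array(f["extrinsics"])
    p=cv2.undistortPoints(np.array(uv,float).reshape(-1,1,2),K,np.array(f["dist"],float)).reshape(-1,2)
    d=np.c_[p,np.ones(len(p))]@E[:3,:3]
    return -E[:3,:3].T@E[:3,3],d/np.linalg.norm(d,axis=1)[:,None]
def plane(f,uv,z):
    c,d=ray(f,uv); return c+d*((z-c[2])/d[:,2])[:,None]
def proj(f,P):
    K=np.array([[f["fx"],0,f["cx"]],[0,f["fy"],f["cy"]],[0,0,1]]);E=np.array(f["extrinsics"])
    return cv2.projectPoints(np.array(P,float).reshape(-1,1,3),cv2.Rodrigues(E[:3,:3])[0],E[:3,3],K,np.array(f["dist"],float))[0].reshape(-1,2)
def tri(f,a,g,b):
    c,d=ray(f,[a]);e,k=ray(g,[b]);d=d[0];k=k[0]
    s=np.linalg.lstsq(np.c_[d,-k],e-c,rcond=None)[0]
    p,q=c+d*s[0],e+k*s[1]; return (p+q)/2,np.linalg.norm(p-q)
E
python3 - <<'E'
from h import *
t=cv2.imread("pics/top0.png")[80:220,212:328]; s=cv2.imread("pics/side0.png")[145:225,142:262]
t=cv2.resize(t,None,fx=4,fy=4,interpolation=2); s=cv2.resize(s,None,fx=2.75,fy=2.75,interpolation=2)
o=np.zeros((560,464+330,3),np.uint8);o[:,:464]=t;o[:220,464:]=s
cv2.imwrite("pics/crop1.png",o)
E
```

```text
(no output)
```

View pics/crop1.png

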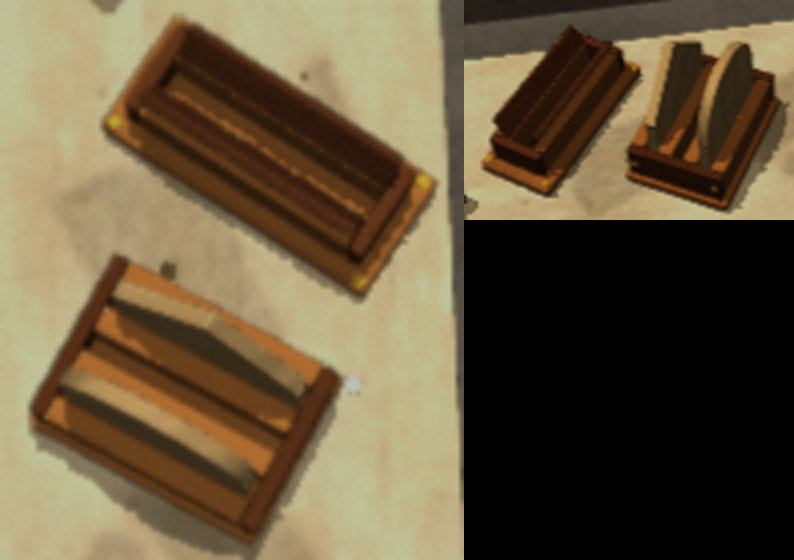

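The crop identifies them. The near panel, arc from crop (60,380) to (255,485) at raw px about (227,174)–(275,201), has the round top. The far panel, next to the brown stand, has an apex at crop (212,320), so it is the pointed one and stays. The brown stand's board corners are at crop (105,125), (362,297) and (437,182).

```bash
python3 - <<'E'
from h import *
f=pickle.load(open("f0.pkl","rb"));t,s=f["top"],f["side"]
T=lambda *p:[((u+.5)/4-.5+212,(v+.5)/4-.5+80) for u,v in p]
S=lambda *p:[((u-464+.5)/2.75-.5+142,(v+.5)/2.75-.5+145) for u,v in p]
def show(n,P):
    print(n,(P*1000).round(0).tolist()); d=np.diff(P,axis=0)[:,:2]; print("  len",(np.linalg.norm(d,axis=1)*1000).round(),"ang",np.degrees(np.arctan2(d[:,1],d[:,0])).round(1))
show("stand top z12",plane(t,T((104,126),(363,298),(437,182)),.012))
show("stand side z12",plane(s,S((483,160),(550,194),(640,70)),.012))
show("rack top z42",plane(t,T((120,256),(36,415),(250,530),(340,378)),.042))
show("rack side z0",plane(s,S((629,172),(728,208),(783,97)),.0))
show("round shoulders z67",plane(t,T((60,378),(255,488)),.067))
show("round shoulders z67",plane(t,T((55,385),(250,490)),.067))
show("round apex z112",plane(t,T((165,408),),.112))
show("round apex side",plane(s,S((741,42),),.112))
print(tri(t,T((165,408))[0],s,S((741,42))[0]))
show("pointed apex",plane(t,T((212,320),),.112))
# slot floor/straight/mouth ends
for z in (.055,): show("lips outer",plane(t,T((182,20),(408,160)),z))
E
```

```text
stand top z12 [[566.0, -208.0, 12.0], [483.0, -322.0, 12.0], [535.0, -358.0, 12.0]]
  len [141.  63.] ang [-125.9  -34.2]
stand side z12 [[615.0, -243.0, 12.0], [563.0, -202.0, 12.0], [484.0, -317.0, 12.0]]
  len [ 66. 139.] ang [ 141.4 -124.5]
rack top z42 [[499.0, -215.0, 42.0], [431.0, -177.0, 42.0], [379.0, -268.0, 42.0], [443.0, -309.0, 42.0]]
  len [ 78. 105.  76.] ang [ 151.1 -119.9  -32.3]
rack side z0 [[502.0, -222.0, 0.0], [428.0, -175.0, 0.0], [369.0, -278.0, 0.0]]
  len [ 87. 119.] ang [ 147.7 -120.1]
round shoulders z67 [[443.0, -190.0, 67.0], [394.0, -270.0, 67.0]]
  len [94.] ang [-121.2]
round shoulders z67 [[440.0, -188.0, 67.0], [394.0, -268.0, 67.0]]
  len [93.] ang [-120.1]
round apex z112 [[424.0, -234.0, 112.0]]
  len [] ang []
round apex side [[405.0, -245.0, 112.0]]
  len [] ang []
(array([ 0.41377472, -0.23312262,  0.12788271]), np.float64(0.015836164886535168))
pointed apex [[458.0, -254.0, 112.0]]
  len [] ang []
lips outer [[600.0, -245.0, 55.0], [535.0, -340.0, 55.0]]
  len [116.] ang [-124.4]
```

```bash
python3 -m crank '{"travel":[[2.4,3.6,1],[4.8,7.2,2],[7.2,10.8,2],[9.6,14.4,2],[12,18,2]],"turn":[[0,0,8],[0,0,16],[0,0,24],[0,0,32],[0,0,40]],"gripper":[0.3,0.6,0.6,0.6,0.6]}' 30; cat > st.py <<'E'
from workcell import bot
import numpy as np
from scipy.spatial.transform import Rotation as R
o=bot.observe(); A=R.from_euler("xyz",o["tool_rot"]); M=A.as_matrix()
print("t",round(o["clock"],2),"q",o["qpos"].round(2),"p",(o["position"]*1000).round(1),"w",round(o["grip_width"]*1000,1),"F",o["force"].round(1),"ff",round(o["finger_force"],1))
print("tool x",M[:,0].round(3),"y",M[:,1].round(3),"z",M[:,2].round(3))
def goal(nang,th,G,up=0):
    n=np.radians(nang);n=np.array([np.cos(n),np.sin(n),0]);w=np.array([-n[1],n[0],0]);c,s=np.cos(np.radians(th)),np.sin(np.radians(th))
    z=s*w-c*np.array([0,0,1.]);B=R.from_matrix(np.c_[np.cross(n,z),n,z])
    T=np.array(G)+.019*z+[0,0,up]
    print("goal TCP",(T*1000).round(1),"travel cm",((T-o["position"])*100).round(2),"turn deg",np.degrees((B*A.inv()).as_rotvec()).round(2))
E
python3 -c "
from st import *
goal(-30,35,[.418,-.233,.095],.10)"
```

```text
clock: 0.65
position: [0.3016, -0.4166, 0.2514]
tool_rot: [3.142, 0.0, 0.998]
force: [0.6, -1.6, -0.3]
grip_width: 0.0341
finger_force: 0.0
t 0.65 q [ 1.03  0.33 -0.26  1.86  0.1   0.97  0.16] p [ 301.6 -416.6  251.4] w 34.1 F [ 0.6 -1.6 -0.3] ff 0.0
tool x [ 0.542  0.84  -0.   ] y [ 0.84  -0.542  0.   ] z [-0. -0. -1.]
goal TCP [ 423.4 -223.6  179.4] travel cm [12.19 19.31 -7.19] turn deg [ 29.88 -18.25   2.76]
```

```bash
python3 -m crank '{"travel":[[1.5,2.3,0],[3,4.6,0],[4.5,6.9,0],[6,9.2,0],[7.5,11.5,0]],"turn":[[6,-3.6,0.5],[12,-7.3,1.1],[18,-11,1.7],[24,-14.6,2.2],[29.9,-18.2,2.8]],"gripper":[0.6,0.6,0.6,0.6,0.6]}' 30
python3 -c "
from st import *
goal(-30,35,[.418,-.233,.095],.10)"
```

```text
clock: 1.15
position: [0.3766, -0.3028, 0.2518]
tool_rot: [-3.138, -0.615, 1.041]
force: [0.9, -0.1, -0.6]
grip_width: 0.0342
finger_force: 0.0
t 1.15 q [ 1.26  0.47 -0.46  1.83 -0.43  1.11  0.53] p [ 376.6 -302.8  251.8] w 34.2 F [ 0.9 -0.1 -0.6] ff 0.0
tool x [0.413 0.705 0.577] y [ 0.864 -0.504 -0.003] z [ 0.289  0.5   -0.817]
goal TCP [ 423.4 -223.6  179.4] travel cm [ 4.69  7.93 -7.24] turn deg [-0.3  -0.01  0.23]
```

```bash
python3 -m crank '{"travel":[[1.2,2,0],[2.4,4,0],[3.5,6,-2],[4.7,7.9,-4],[4.7,7.9,-6]],"turn":[[0,0,0],[0,0,0],[0,0,0],[0,0,0],[0,0,0]],"gripper":[0.6,0.6,0.6,0.6,0.6]}' 30
python3 - <<'E'
from st import *
from h import *
goal(-30,35,[.418,-.233,.095])
fs={n:bot.grab_frame(n) for n in ["wrist","top"]}; pickle.dump(fs,open("f1.pkl","wb"))
for n,f in fs.items(): cv2.imwrite(f"pics/{n}1.png",f["pixels"][:,:,::-1])
E
```

```text
clock: 1.65
position: [0.4239, -0.2217, 0.191]
tool_rot: [-3.137, -0.611, 1.044]
force: [0.1, 0.1, -0.2]
grip_width: 0.0339
finger_force: 0.0
t 1.65 q [ 1.13  0.52 -0.51  1.98 -0.48  0.86  0.49] p [ 423.9 -221.7  191. ] w 33.9 F [ 0.1  0.1 -0.2] ff 0.0
tool x [0.411 0.708 0.574] y [ 0.866 -0.5   -0.004] z [ 0.285  0.499 -0.819]
goal TCP [ 423.4 -223.6   79.4] travel cm [ -0.05  -0.19 -11.15] turn deg [-0.14 -0.17  0.02]
```

View pics/wrist1.png

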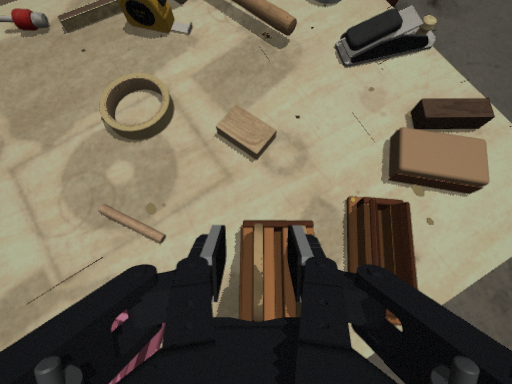

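The wrist view looks along the slots. The rack spans columns 241–313, the round panel's edge is a pale strip near column 258, and the pads are at 226 and 289. I'll crop to measure the panel's line.

```bash
python3 - <<'E'
import cv2
a=cv2.imread("pics/wrist1.png")[205:330,195:345]; b=cv2.imread("pics/wrist1.png")[190:335,335:425]
a=cv2.resize(a,None,fx=3.2,fy=4,interpolation=2);b=cv2.resize(b,(300,500),interpolation=2)
cv2.imwrite("pics/crop2.png",cv2.hconcat([a,b]))
E
```

```text
(no output)
```

View pics/crop2.png

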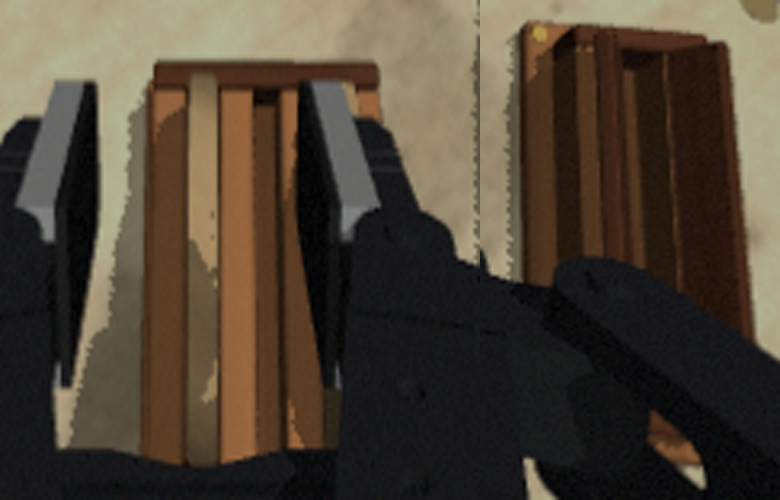

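The crop shows the round panel's edge as a vertical strip, crop cols 188–218, raw col 258 from row 224 to row 317. It sits close to midway between the pads.

```bash
python3 - <<'E'
from h import *
f=pickle.load(open("f1.pkl","rb"))["wrist"]
n=np.array([.866,-.5,0]);w=np.array([.5,.866,0])
C=lambda u,v:((u+.5)/3.2-.5+195,(v+.5)/4-.5+205)
D=lambda u,v:((u-480+.5)*90/300-.5+335,(v+.5)*145/500-.5+190)
def s(name,uv,z):
    P=plane(f,uv,z);print(name,z,[(p*1000).round(0).tolist()+[round(p@n*1000,1),round(p@w*1000,1)] for p in P])
for z in(.06,.09,.112): s("round mid/left/right",[C(203,75),C(188,180),C(218,180),C(203,180),C(202,450)],z)
for z in (.042,): s("rack far plate corners",[C(154,62),C(379,62)],z)
s("stand board far-left",[D(523,22)],.012); s("stand endblock far corners",[D(572,27),D(707,36)],.055)
s("stand right lip far/near",[D(727,42),D(750,320)],.055)
s("stand slot floor L/R row200",[D(640,200),D(672,200)],.012)
from st import o,M
T=o["position"];print("TCP n,w",T@n*1000,T@w*1000)
c=np.array(f["extrinsics"]);c=-c[:3,:3].T@c[:3,3];print("cam n",c@n*1000)
print("tcp px",proj(f,[T,T-.019*M[:,2],T+np.array([0,0,-.1])]).round(1))
E
```

```text
round mid/left/right 0.06 [[445.0, -190.0, 60.0, np.float64(480.0), np.float64(57.7)], [427.0, -211.0, 60.0, np.float64(475.2), np.float64(30.7)], [435.0, -216.0, 60.0, np.float64(484.7), np.float64(30.7)], [431.0, -213.0, 60.0, np.float64(480.0), np.float64(30.7)], [400.0, -267.0, 60.0, np.float64(479.6), np.float64(-31.3)]]
round mid/left/right 0.09 [[441.0, -196.0, 90.0, np.float64(479.9), np.float64(51.0)], [425.0, -215.0, 90.0, np.float64(475.6), np.float64(26.9)], [433.0, -219.0, 90.0, np.float64(484.1), np.float64(26.9)], [429.0, -217.0, 90.0, np.float64(479.9), np.float64(26.9)], [401.0, -265.0, 90.0, np.float64(479.5), np.float64(-28.7)]]
round mid/left/right 0.112 [[439.0, -200.0, 112.0, np.float64(479.9), np.float64(46.1)], [424.0, -217.0, 112.0, np.float64(475.9), np.float64(24.1)], [431.0, -221.0, 112.0, np.float64(483.7), np.float64(24.1)], [428.0, -219.0, 112.0, np.float64(479.8), np.float64(24.1)], [402.0, -263.0, 112.0, np.float64(479.5), np.float64(-26.7)]]
rack far plate corners 0.042 [[434.0, -175.0, 42.0, np.float64(463.1), np.float64(65.3)], [501.0, -214.0, 42.0
[... 199 characters left out ...]
.6), np.float64(87.5)], [594.0, -245.0, 55.0, np.float64(636.9), np.float64(84.5)]]
stand right lip far/near 0.055 [[598.0, -250.0, 55.0, np.float64(643.0), np.float64(82.5)], [550.0, -318.0, 55.0, np.float64(634.8), np.float64(-0.2)]]
stand slot floor L/R row200 0.012 [[562.0, -279.0, 12.0, np.float64(626.6), np.float64(39.3)], [572.0, -285.0, 12.0, np.float64(637.8), np.float64(39.3)]]
t 1.75 q [ 1.13  0.52 -0.51  1.98 -0.48  0.86  0.49] p [ 422.3 -223.2  189.6] w 34.2 F [-0.6  0.5  0.8] ff 0.0
tool x [0.415 0.706 0.574] y [ 0.865 -0.502 -0.007] z [ 0.284  0.5   -0.819]
TCP n,w 477.29954849854545 17.8358939173581
cam n 479.17254871721013
tcp px [[253.9 243. ]
 [253.7 260.5]
 [255.2 260. ]]
```

```bash
python3 -m crank '{"travel":[[0.1,-0.05,-2],[0.1,-0.05,-4],[0.1,-0.05,-6],[0.1,-0.05,-8],[0.1,-0.05,-9]],"turn":[[0,0,0],[0,0,0],[0,0,0],[0,0,0],[0,0,0]],"gripper":[0.6,0.6,0.6,0.6,0.6]}' 30
python3 -c "
from st import *
goal(-30,35,[.4175,-.233,.09])"
```

```text
clock: 2.25
position: [0.4237, -0.2252, 0.1007]
tool_rot: [-3.136, -0.611, 1.039]
force: [0.2, 0.2, 0.9]
grip_width: 0.0346
finger_force: 0.0
t 2.25 q [ 1.12  0.68 -0.5   2.01 -0.47  0.68  0.56] p [ 423.7 -225.2  100.7] w 34.6 F [0.2 0.2 0.9] ff 0.0
tool x [0.415 0.706 0.574] y [ 0.864 -0.504 -0.005] z [ 0.286  0.498 -0.819]
goal TCP [ 422.9 -223.6   74.4] travel cm [-0.07  0.17 -2.63] turn deg [-0.15 -0.23  0.26]
```

```bash
python3 -m crank '{"travel":[[-0.05,0.1,-1.3],[-0.05,0.1,-2.5],[-0.05,0.1,-2.5],[-0.05,0.1,-2.5],[-0.05,0.1,-2.5]],"turn":[[0,0,0],[0,0,0],[0,0,0],[0,0,0],[0,0,0]],"gripper":[0.6,0.6,0.6,0.75,0.8]}' 30
python3 -m crank '{"travel":[[0,0,0],[0,0,0],[0,0,0],[0,0,0],[0,0,0]],"turn":[[0,0,0],[0,0,0],[0,0,0],[0,0,0],[0,0,0]],"gripper":[0.85,0.9,0.95,1,1]}' 40
python3 - <<'E'
from st import *
from h import *
f=bot.grab_frame("wrist"); cv2.imwrite("pics/wrist2.png",f["pixels"][:,:,::-1])
E
```

```text
clock: 2.75
position: [0.4237, -0.2239, 0.0768]
tool_rot: [-3.137, -0.611, 1.041]
force: [0.2, -0.7, -0.2]
grip_width: 0.0171
finger_force: 0.0
clock: 3.25
position: [0.4236, -0.2239, 0.0767]
tool_rot: [-3.137, -0.611, 1.041]
force: [-1.5, -1.9, 6.8]
grip_width: 0.0076
finger_force: 39.3
t 3.25 q [ 1.12  0.73 -0.5   2.02 -0.47  0.63  0.59] p [ 423.6 -223.9   76.7] w 7.6 F [-1.5 -1.9  6.8] ff 39.3
tool x [0.414 0.707 0.573] y [ 0.864 -0.503 -0.003] z [ 0.286  0.497 -0.819]
```

View pics/wrist2.png

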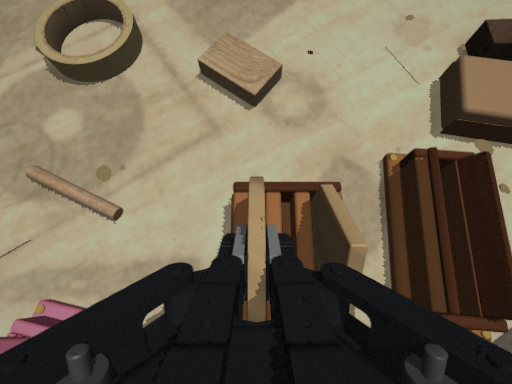

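The grip is good: width 7.6 mm, 39 N. The round panel sits between the pads at col 257, with the pointed panel untouched at right. Next I lift straight up.

```bash
python3 -m crank '{"travel":[[0,0,0.7],[0,0,1.5],[0,0,2.5],[0,0,3.5],[0,0,4.5]],"turn":[[0,0,0],[0,0,0],[0,0,0],[0,0,0],[0,0,0]],"gripper":[1,1,1,1,1]}' 60
python3 -m crank '{"travel":[[0,0,1.7],[0,0,3.4],[0,0,5],[0,0,7],[0,0,8.5]],"turn":[[0,0,0],[0,0,0],[0,0,0],[0,0,0],[0,0,0]],"gripper":[1,1,1,1,1]}'
python3 - <<'E'
from st import *
from h import *
fs={n:bot.grab_frame(n) for n in ["wrist","side","top"]}; pickle.dump(fs,open("f2.pkl","wb"))
i=[fs[n]["pixels"][:,:,::-1] for n in ["wrist","side"]]
cv2.imwrite("pics/two.png",np.vstack([i[0][130:384],i[1][100:384]]))
E
```

```text
clock: 3.8
position: [0.4235, -0.2238, 0.1224]
tool_rot: [-3.137, -0.611, 1.041]
force: [0.7, -0.5, -0.2]
grip_width: 0.0071
finger_force: 60.5
clock: 4.3
position: [0.4235, -0.2237, 0.208]
tool_rot: [-3.138, -0.61, 1.042]
force: [0.2, -0.0, -1.6]
grip_width: 0.0074
finger_force: 60.5
t 4.3 q [ 1.13  0.49 -0.51  1.96 -0.48  0.9   0.47] p [ 423.5 -223.7  208. ] w 7.4 F [ 0.2 -0.  -1.6] ff 60.5
tool x [0.414 0.707 0.573] y [ 0.864 -0.503 -0.003] z [ 0.286  0.497 -0.819]
```

View pics/two.png

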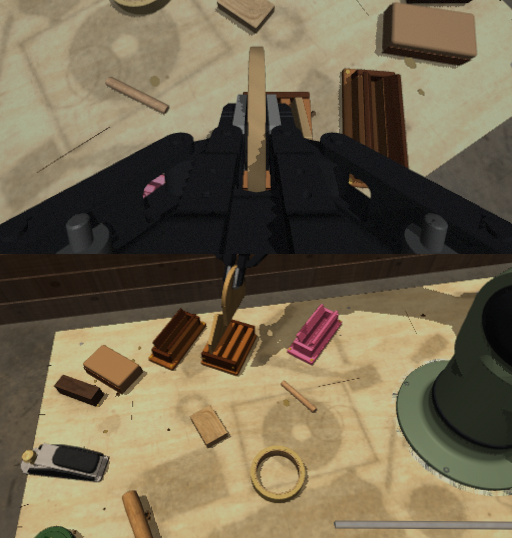

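The panel is lifted clear, lower edge at about 143 mm, and hangs straight in the pads. The rack's near slot is empty. I move over the brown stand and turn 5° clockwise.

```bash
python3 -m crank '{"travel":[[2.6,-1,0],[5.2,-2,0],[7.8,-3,0],[10.4,-4,0],[13.2,-4.9,0]],"turn":[[0,0,-1],[0,0,-2],[0,0,-3],[0,0,-4],[0,0,-5]],"gripper":[1,1,1,1,1]}'
python3 - <<'E'
from st import *
from h import *
fs={n:bot.grab_frame(n) for n in ["wrist","side","top"]}; pickle.dump(fs,open("f3.pkl","wb"))
i=[fs[n]["pixels"][:,:,::-1] for n in ["wrist","side"]]
a=cv2.resize(i[0][130:330,160:360],(400,400),interpolation=2);b=cv2.resize(i[1][100:225,120:245],(400,400),interpolation=2)
cv2.imwrite("pics/two2.png",np.hstack([a,b]))
E
```

```text
clock: 4.95
position: [0.556, -0.2731, 0.2053]
tool_rot: [-3.135, -0.611, 0.952]
force: [-0.2, -0.3, -0.7]
grip_width: 0.0076
finger_force: 60.5
t 4.95 q [ 0.96  0.64 -0.45  1.67 -0.44  0.92  0.26] p [ 556.  -273.1  205.3] w 7.6 F [-0.2 -0.3 -0.7] ff 60.5
tool x [0.476 0.667 0.573] y [ 0.816 -0.577 -0.005] z [ 0.328  0.471 -0.819]
```

View pics/two2.png

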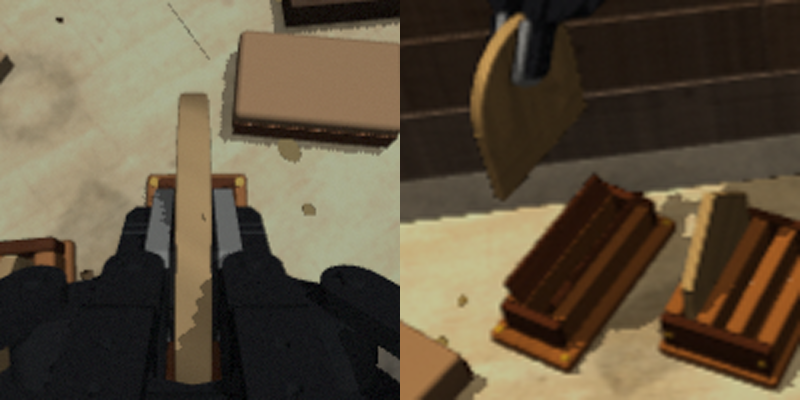

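The panel hangs upright over the brown stand, and the pointed template is still in the rack (right crop, (710,250)). In the wrist crop the stand's far board edge spans (148..246, 176), and the panel's edge is centred at about col 195.

```bash
python3 - <<'E'
from h import *
from st import o
f=pickle.load(open("f3.pkl","rb"))["wrist"]
C=lambda u,v:((u+.5)/2-.5+160,(v+.5)/2-.5+130)
T=o["position"]
for a in (54.5,55,55.5):
    a=np.radians(a);w=np.array([np.cos(a),np.sin(a),0]);n=np.array([w[1],-w[0],0])
    print(np.degrees(a),"TCP n,w",T@n*1e3,T@w*1e3)
    for nm,uv,z in [("board far corners",[(148,176),(246,177)],.012),("panel far top mid",[(194,95)],.19),("panel near top mid",[(194,375)],.243),("panel at 240",[(194,240)],.243)]:
        P=plane(f,[C(*p) for p in uv],z);print(nm,[(p*1e3).round(0).tolist()+[(p@n*1e3).round(1),(p@w*1e3).round(1)] for p in P])
    print("stand c n,w", np.array([.55,-.2815,0])@n*1e3,np.array([.55,-.2815,0])@w*1e3)
g=pickle.load(open("f3.pkl","rb"))["side"]
S=lambda u,v:((u-400+.5)/3.2-.5+120,(v+.5)/3.2-.5+100)
P=plane(g,[S(494,336),S(573,370),S(675,222)],.012);print("side board",(P*1e3).round(0).tolist())
# panel far lower corner and near tip in side: ray vs vertical plane of panel
a=np.radians(55);n=np.array([np.sin(a),-np.cos(a),0]);w=np.array([np.cos(a),np.sin(a),0])
c,d=ray(g,[S(472,110),S(505,197),S(585,95)])
for k in d:
    q=c+k*((T@n-c@n)/(k@n)); print("panel pt w,z",((q-T)@w*1e3).round(1),(q[2]*1e3).round(1))
E
```

```text
t 5.1 q [ 0.96  0.64 -0.45  1.67 -0.44  0.92  0.26] p [ 556.2 -272.   205.2] w 7.2 F [-0.6  0.7 -0.5] ff 60.4
tool x [0.474 0.668 0.574] y [ 0.818 -0.575 -0.005] z [ 0.327  0.472 -0.819]
54.5 TCP n,w 610.7657409954984 101.52303364703904
board far corners [[566.0, -208.0, 12.0, np.float64(581.9), np.float64(159.2)], [617.0, -245.0, 12.0, np.float64(644.4), np.float64(158.7)]]
panel far top mid [[582.0, -239.0, 190.0, np.float64(612.0), np.float64(143.5)]]
panel near top mid [[536.0, -303.0, 243.0, np.float64(612.5), np.float64(64.3)]]
panel at 240 [[551.0, -282.0, 243.0, np.float64(612.4), np.float64(89.8)]]
stand c n,w 611.231417128605 90.21310722371304
55.0 TCP n,w 611.6284292645958 96.1892990410139
board far corners [[566.0, -208.0, 12.0, np.float64(583.2), np.float64(154.1)], [617.0, -245.0, 12.0, np.float64(645.8), np.float64(153.1)]]
panel far top mid [[582.0, -239.0, 190.0, np.float64(613.2), np.float64(138.1)]]
panel near top mid [[536.0, -303.0, 243.0, np.float64(613.0), np.float64(58.9)]]
panel at 240 [[551.0, -282.0, 243.0, np.float64(613.1), np.float64(84.5)]]
stand c n,w 611.9953911917651 84.87573952572424
55.5 TCP n,w 612.4445396607887 90.8482392474547
board far corners [[566.0, -208.0, 12.0, np.float64(584.6), np.float64(149.0)], [617.0, -245.0, 12.0, np.float64(647.1), np.float64(147.5)]]
panel far top mid [[582.0, -239.0, 190.0, np.float64(614.4), np.float64(132.8)]]
panel near top mid [[536.0, -303.0, 243.0, np.float64(613.5), np.float64(53.6)]]
panel at 240 [[551.0, -282.0, 243.0, np.float64(613.9), np.float64(79.1)]]
stand c n,w 612.7127594364491 79.5319082115607
side board [[614.0, -238.0, 12.0], [562.0, -202.0, 12.0], [484.0, -320.0, 12.0]]
panel pt w,z 42.0 219.8
panel pt w,z 38.5 144.6
panel pt w,z -51.1 150.7
```

```bash
python3 -m crank '{"travel":[[-0.3,-0.6,0],[-0.3,-0.6,-2],[-0.3,-0.6,-4],[-0.3,-0.6,-6],[-0.3,-0.6,-7.5]],"turn":[[0,0,0],[0,0,0],[0,0,0],[0,0,0],[0,0,0]],"gripper":[1,1,1,1,1]}'
python3 - <<'E'
from st import *
from h import *
fs={n:bot.grab_frame(n) for n in ["wrist","side","top"]}; pickle.dump(fs,open("f4.pkl","wb"))
i=[fs[n]["pixels"][:,:,::-1] for n in ["wrist","side"]]
a=cv2.resize(i[0][100:300,160:360],(400,400),interpolation=2);b=cv2.resize(i[1][120:220,130:230],(400,400),interpolation=2)
cv2.imwrite("pics/two3.png",np.hstack([a,b]))
E
```

```text
clock: 5.6
position: [0.5512, -0.2792, 0.1299]
tool_rot: [-3.135, -0.61, 0.952]
force: [0.3, 0.1, -0.9]
grip_width: 0.0072
finger_force: 60.4
t 5.6 q [ 0.98  0.75 -0.45  1.71 -0.44  0.8   0.34] p [ 551.2 -279.2  129.9] w 7.2 F [ 0.3  0.1 -0.9] ff 60.4
tool x [0.475 0.667 0.573] y [ 0.817 -0.577 -0.005] z [ 0.327  0.471 -0.819]
```

View pics/two3.png

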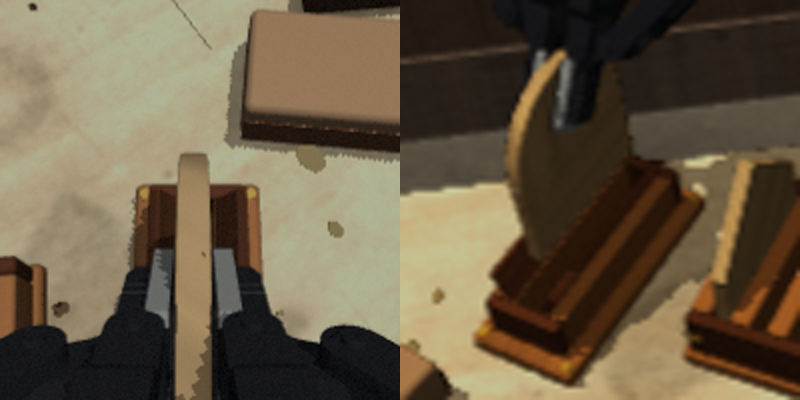

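The lower edge is about to enter the flared mouth: the panel's near corner is at side crop (540,260), inside the lips. In the wrist crop, panel col 194 against board mid 197 means about 1 mm to the right. I check the along-slot position numerically.

```bash
python3 - <<'E'
from h import *
from st import o
d3=pickle.load(open("f4.pkl","rb"));g=d3["side"];f=d3["wrist"];T=o["position"]
a=np.radians(55);n=np.array([np.sin(a),-np.cos(a),0]);w=np.array([np.cos(a),np.sin(a),0])
S=lambda u,v:((u-400+.5)/4-.5+130,(v+.5)/4-.5+120)
c,d=ray(g,[S(540,262),S(508,130),S(632,158)])
for k in d:
    q=c+k*((T@n-c@n)/(k@n)); print("panel corner/far edge w,z",(q@w*1e3).round(1),(q[2]*1e3).round(1))
P=plane(g,[S(475,342),S(574,384),S(705,200)],.012);print("board n,w",[((p@n*1e3).round(1),(p@w*1e3).round(1)) for p in P])
C=lambda u,v:((u+.5)/2-.5+160,(v+.5)/2-.5+100)
P=plane(f,[C(135,186),C(260,187)],.012);print("wrist board n,w",[((p@n*1e3).round(1),(p@w*1e3).round(1)) for p in P])
P=plane(f,[C(194,155),C(194,240)],.115);print("wrist panel n,w",[((p@n*1e3).round(1),(p@w*1e3).round(1)) for p in P]); print("TCP",T@n*1e3,T@w*1e3)
E
```

```text
t 5.75 q [ 0.98  0.75 -0.45  1.71 -0.44  0.8   0.34] p [ 551.8 -278.8  130.8] w 7.2 F [ 0.3 -0.9  0.4] ff 60.4
tool x [0.475 0.667 0.574] y [ 0.817 -0.577 -0.005] z [ 0.327  0.471 -0.819]
panel corner/far edge w,z 122.6 56.7
panel corner/far edge w,z 117.4 153.1
panel corner/far edge w,z 33.6 49.2
board n,w [(np.float64(640.2), np.float64(158.4)), (np.float64(576.5), np.float64(158.1)), (np.float64(579.0), np.float64(16.8))]
wrist board n,w [(np.float64(582.0), np.float64(154.5)), (np.float64(646.4), np.float64(153.6))]
wrist panel n,w [(np.float64(612.7), np.float64(130.2)), (np.float64(612.6), np.float64(101.7))]
TCP 611.8980791890589 88.0827796878243
```

```bash
python3 -m crank '{"travel":[[0.2,0.1,0],[0.2,0.1,-0.8],[0.2,0.1,-1.6],[0.2,0.1,-2.4],[0.2,0.1,-3]],"turn":[[0,0,0],[0,0,0],[0,0,0],[0,0,0],[0,0,0]],"gripper":[1,1,1,1,1]}'; python3 -c "import st"
```

```text
clock: 6.25
position: [0.5542, -0.2776, 0.1003]
tool_rot: [-3.136, -0.611, 0.953]
force: [0.6, 0.6, -0.8]
grip_width: 0.0074
finger_force: 60.4
t 6.25 q [ 0.97  0.8  -0.45  1.72 -0.44  0.75  0.36] p [ 554.2 -277.6  100.3] w 7.4 F [ 0.6  0.6 -0.8] ff 60.4
tool x [0.474 0.668 0.574] y [ 0.817 -0.576 -0.005] z [ 0.328  0.471 -0.819]
```

```bash
python3 -m crank '{"travel":[[0,0,-0.4],[0,0,-0.8],[0,0,-1.2],[0,0,-1.6],[0,0,-1.9]],"turn":[[0,0,0],[0,0,0],[0,0,0],[0,0,0],[0,0,0]],"gripper":[1,1,1,1,1]}'; python3 -c "import st"
```

```text
clock: 6.75
position: [0.5544, -0.2777, 0.082]
tool_rot: [-3.137, -0.611, 0.953]
force: [1.2, 0.3, -0.6]
grip_width: 0.0074
finger_force: 60.4
t 6.75 q [ 0.97  0.82 -0.45  1.72 -0.44  0.73  0.37] p [ 554.4 -277.7   82. ] w 7.4 F [ 1.2  0.3 -0.6] ff 60.4
tool x [0.474 0.668 0.574] y [ 0.817 -0.577 -0.004] z [ 0.328  0.471 -0.819]
```

```bash
python3 -m crank '{"travel":[[0,0,-0.1],[0,0,-0.2],[0,0,-0.3],[0,0,-0.4],[0,0,-0.5]],"turn":[[0,0,0],[0,0,0],[0,0,0],[0,0,0],[0,0,0]],"gripper":[1,1,1,1,1]}' 30; python3 -c "import st"
```

```text
clock: 7.25
position: [0.5545, -0.2777, 0.0773]
tool_rot: [-3.137, -0.611, 0.954]
force: [0.9, -0.0, -1.5]
grip_width: 0.007
finger_force: 60.4
t 7.25 q [ 0.97  0.83 -0.45  1.72 -0.44  0.72  0.38] p [ 554.5 -277.7   77.3] w 7.0 F [ 0.9 -0.  -1.5] ff 60.4
tool x [0.474 0.668 0.574] y [ 0.817 -0.576 -0.004] z [ 0.328  0.47  -0.819]
```

```bash
python3 -m crank '{"travel":[[0,0,-0.05],[0,0,-0.1],[0,0,-0.1],[0,0,-0.15],[0,0,-0.15]],"turn":[[0,0,0],[0,0,0],[0,0,0],[0,0,0],[0,0,0]],"gripper":[1,1,1,1,1]}' 30; python3 -c "import st"
```

```text
clock: 7.75
position: [0.5547, -0.2778, 0.0767]
tool_rot: [-3.137, -0.611, 0.954]
force: [-5.1, -1.2, 13.0]
grip_width: 0.0074
finger_force: 62.6
t 7.75 q [ 0.97  0.83 -0.45  1.72 -0.44  0.72  0.38] p [ 554.7 -277.8   76.7] w 7.4 F [-5.1 -1.2 13. ] ff 62.6
tool x [0.474 0.668 0.574] y [ 0.817 -0.577 -0.003] z [ 0.329  0.471 -0.819]
```

Floor contact came at the expected height (76.7 mm, 13 N). I release now.

```bash
python3 -m crank '{"travel":[[0,0,0.05],[0,0,0.05],[0,0,0.05],[0,0,0.05],[0,0,0.05]],"turn":[[0,0,0],[0,0,0],[0,0,0],[0,0,0],[0,0,0]],"gripper":[0.9,0.8,0.7,0.6,0.6]}' 20
python3 - <<'E'
from st import *
from h import *
fs={n:bot.grab_frame(n) for n in ["wrist","side"]}
i=[fs[n]["pixels"][:,:,::-1] for n in ["wrist","side"]]
a=cv2.resize(i[0][130:330,160:360],(400,400),interpolation=2);b=cv2.resize(i[1][120:220,130:230],(400,400),interpolation=2)
cv2.imwrite("pics/two4.png",np.hstack([a,b]))
E
```

```text
clock: 8.25
position: [0.5544, -0.2777, 0.0762]
tool_rot: [-3.137, -0.611, 0.954]
force: [0.1, -0.1, 0.1]
grip_width: 0.0341
finger_force: 0.0
t 8.25 q [ 0.97  0.83 -0.45  1.72 -0.44  0.72  0.38] p [ 554.4 -277.7   76.2] w 34.1 F [ 0.1 -0.1  0.1] ff 0.0
tool x [0.474 0.668 0.574] y [ 0.817 -0.576 -0.004] z [ 0.328  0.471 -0.819]
```

View pics/two4.png

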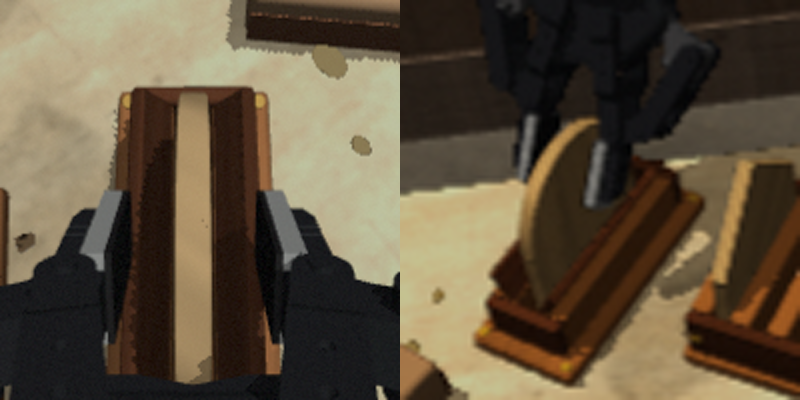

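The panel stands in the slot, fingers clear on both sides, near corner deep between the lips. I retract straight up.

```bash
python3 -m crank '{"travel":[[0,0,1.5],[0,0,3.5],[0,0,6],[0,0,9],[0,0,12]],"turn":[[0,0,0],[0,0,0],[0,0,0],[0,0,0],[0,0,0]],"gripper":[0.6,0.6,0.6,0.6,0.6]}'
python3 -m crank '{"travel":[[-1,-2,2],[-2,-4,4],[-3,-8,5],[-4,-11,5],[-4,-14,5]],"turn":[[0,0,0],[0,0,0],[0,0,0],[0,0,0],[0,0,0]],"gripper":[0.6,0.6,0.6,0.6,0.6]}'
python3 - <<'E'
from st import *
from h import *
fs={n:bot.grab_frame(n) for n in ["top","side"]};pickle.dump(fs,open("f5.pkl","wb"))
i=[fs[n]["pixels"][:,:,::-1] for n in ["top","side"]]
a=cv2.resize(i[0][75:225,200:340],(373,400),interpolation=2);b=cv2.resize(i[1][135:235,140:265],(500,400),interpolation=2)[:,:420]
cv2.imwrite("pics/two5.png",np.hstack([a,b]))
E
```

```text
clock: 8.85
position: [0.5544, -0.2775, 0.1985]
tool_rot: [-3.137, -0.611, 0.954]
force: [-0.6, -0.4, 0.9]
grip_width: 0.0341
finger_force: 0.0
clock: 9.35
position: [0.513, -0.4197, 0.248]
tool_rot: [-3.138, -0.609, 0.953]
force: [1.2, -0.4, -0.3]
grip_width: 0.0341
finger_force: 0.0
t 9.35 q [ 1.09  0.71 -0.38  1.4  -0.38  1.21  0.33] p [ 513.  -419.7  248. ] w 34.1 F [ 1.2 -0.4 -0.3] ff 0.0
tool x [0.475 0.668 0.572] y [ 0.816 -0.578 -0.003] z [ 0.329  0.469 -0.82 ]
```

View pics/two5.png

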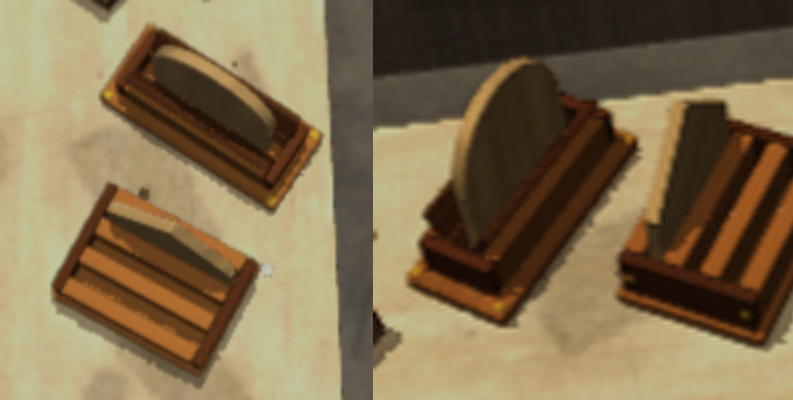

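The round template stands seated and upright in the brown stand, apex at side crop (520,58). The pointed one is undisturbed in its slot, and the arm is clear of everything.

```bash
python3 -c "
from workcell import bot
print(bot.job_done())"
```

```text
the job is handed in; nothing more can be done
None
```

The round-top template is fully down in the brown stand, round end up and released; the pointed one is still in its rack slot, and the job was handed in at about 9.5 s (`job_done()` returned no verdict).

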